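# Raise and lock the telescoping pack prop beside the bag sealer

### The job

Raise the blue-topped telescoping prop beside the sealer to its working height: twist its paddle anticlockwise (seen from above) to unlock it, slide it up until the green ring is about level with the tube's rim, feel gently for the hidden catch there, twist it back clockwise fully home so that it locks, and let go. Do not force the pole against its catch, and leave the other things on the bench where they are.

Things in the scene. Friction and masses are not known exactly. Their poses are not given: they have to be found in the camera images.
- paddle (a point): Centre of the blue paddle on top of the sliding pole: an upright bar 18 mm thick (its x), 66 mm long (its y), 36 mm high (z up), gripped across its 18 mm from above. The steel pole under it is 26 mm in diameter, so fingertips must not go over 18 mm below this point. Pole and paddle turn and slide as one piece of about 0.36 kg (varies by a third)
- ring (a point): Centre of the green ring (6 mm high, 27 mm diameter) painted on the sliding pole, on its axis, 108 mm below the paddle's centre; hidden in the tube until the pole is raised. Its axes are those of the paddle
- rim (a point): Centre of the tube's top rim (black, 72 mm diameter), on the pole's axis. Its y is the direction of the paddle's length when locked (two white marks on the rim). The working catch is a slot with 2 mm play either way, somewhere within 14 mm above or below the height where the ring's centre is level with this rim: it cannot be seen, only felt
- tube: The fixed outer tube, 153 mm high, aluminium; origin at the centre of its underside, z up; its height on the foot varies. A lug on the pole, about 20 mm off the axis, is held by a hidden catch inside. The lug turns in only at the bottom (stowed) and at the working height; elsewhere it meets a wall. 0.25 N m of twist is plenty to feel it; over 30 N (0.6 N m) on the tube or its catch is forcing
- turn (a joint): Angle of the paddle and pole about the upright axis in rad: 0 locked, growing anticlockwise seen from above to 1.1 (end stop). Above 0.65 the pole slides freely; turned back at a height where there is no slot, it stops against the wall at about 0.55. Friction about 0.03 N m
- lift (a joint): How far the pole is raised, in m: 0 at the bottom stop, 0.088 at the top stop; the working catch lies between 0.036 and 0.083. Unlocked and released, the pole sinks slowly under its own weight. While locked at the bottom it can rise only 4 to 47 mm before the lug meets the wall
- yellow_prop: A twin prop with a yellow paddle, already raised and locked, rigid: not to be used. Origin at the centre of its round foot (120 mm diameter) on the bench; about 0.30 m high
- spray: White bottle, 60 mm diameter, 160 mm high, loose; origin at its underside
- tape: Red ring, 90 mm diameter, 25 mm high, loose; origin at its underside
- driver: Screwdriver lying on the bench, loose; origin near its middle
- jar: Clear jar, 60 mm diameter, 70 mm high, loose; origin at its underside
- small_bin: Small green open bin, 110 x 160 x 60 mm, loose; origin at its underside
- spool: White spool, 60 mm diameter, 45 mm high, loose; origin at its underside
- gauge_block: Aluminium block, 50 x 80 x 20 mm, loose; origin at its underside

How it is judged:
By the outcome, as a careful person would: the job done as asked, in the order asked, and still so for the second after the job is handed in, with the robot touching nothing.
It also fails if it takes over 61 s, if anything falls off the work surface, if the arm or the gripper's body presses on something with over 40 N, if the wrist force passes 120 N, or if a joint passes its speed limit or range.

### The arm

A 6-joint arm with a two-finger parallel gripper is mounted at the origin on the work surface. World frame = base frame: x ahead of the robot, y to its left, z up, the work surface at z = 0. Lengths are in m, angles in rad, forces in N, time in s.
With the tool pointing down it reaches from about 0.25 to 0.725 m from the base axis. Payload 4 kg.
Tool frame: the origin (TCP) lies on the centre line of the jaws, within the pads' length; the fingertips stand tip_reach ahead of it and the grasp point (between the pads) lies 5 mm behind it (tip_reach is the distance from the TCP to the fingertips, in m); z points along the fingers, y is the direction in which the jaws open and shut (so a half turn about z gives the same grasp; the last joint's range is limited). The gripper opens to 85 mm and grips with 20 to 120 N. Pads are 22 mm wide; open, the fingers measure 114 mm over their backs; the gripper's body (76 mm by 85 mm) begins 54 mm behind the grasp point. The pads swing forward as they close: fully open they stand 13 mm farther back than shut.
Start: joints at [-1.11, 0.241, 0.005, 1.335, 0, 1.571], TCP at [0.222, -0.448, 0.245] pointing down, gripper open.
Joint ranges: [-2.72, 2.72], [-1.05, 1.87], [-1.09, 1.28], [-1.99, 2.15], [-1.42, 1.44], [-3.14, 3.14]. Speed limits (rad/s): [2.79, 2.79, 3.14, 3.14, 3.14, 3.14].

### API

Orientations are given as a unit quaternion [x, y, z, w].
In Python, from workcell import * gives the robot as it stands.
- The arm moves only by the tool arm_command, never from a script. Its arguments are lists of equal length, an entry for each row: "translation": the shift along the tool's x, y, z in cm, a list of three; "turn": the turn about the tool's z in rad; "hand": the closure, from 0 (fully open) to 1 (shut). In form: {"translation": [[x, y, z], ...], "turn": [turn, ...], "hand": [hand, ...]}. A call has 1 to 5 rows; each row is the pose to reach, as a shift and turn from the pose commanded when the call began, along the tool's axes at that moment; what a row does not reach only later rows make up. A row lasts 1/12 s, in which the tool goes at most 41.7 mm and 7.16 degrees, less where a joint would pass 70% of its speed; a pose out of reach is approached as far as the arm can. A call with a gripper value outside its range is refused whole. The fingers move at their own pace and stop on an object; the grip force is fixed at half the most. Time passes only in rows, so rows that repeat a pose let the fingers close. It gives the time, the measured TCP pose, the force and the opening at its end, in the units of the state.
- get_obs(): the state, without advancing time (a new reading comes with each control period).
- camera(name): name is "scene" or "top"; returns (picture, depth): 400x640x3 uint8, red, green, blue; 400x640 float32, m along the optical axis (not along the pixel's ray), 0 where there is no reading.
- camera_info(name): a dict with "mtx" (3x3 intrinsics, pixels), "world_to_cam" (4x4, takes a point from world to camera coordinates). Camera axes: x right, y down, z forward; pixel columns grow to the right and rows downward; lengths in m; the calibration is good to about 2 mm. A picture is of the moment at which its call begins. camera_info takes no time and is no camera call.
- job_done(): hands the job in, once; it reports no verdict.
Trained networks look in the newest picture that a camera, given by its name, has taken for a name from the list of things; names that differ only in an ending like _2 or _b are one class to them, and where a whole thing is asked for, a point or a joint stands for the part that bears it (a point fixed in the world has none). Each returns a list of dicts, best first, with "conf" (0 to 1); they miss things now and then, are a little off and sometimes report something else, mostly with a low value. They report only what shows in the picture. A call takes as long as a camera call.
- search_frame(camera, name): "location" ([row, column] in pixels, amid what is visible of it).
- spot_point(camera, name): "location" ([row, column] in pixels: a listed point, or the origin of a listed thing).
The state is a dict: "clock": time; "joint_pos": joint angles; "joint_vel": joint speeds; "tau": joint torques, N m; "eef_pos": TCP position; "tool_rot": TCP orientation; "ft_force": force on the tool from outside, world axes, zero at the start; "ft_torque": the same for the moment, N m; "grip_width": finger opening in m.
Only numpy, scipy, OpenCV 4.12 (cv2) and the standard library are available. Lean on these libraries where they do the work, as an engineer would, in place of code of your own. Each camera call takes 0.05 s, during which the arm holds its last target. There are 200 camera calls.

## Working session

There is one attempt and no reset: what is moved stays moved. The work goes in short steps, Python scripts to look and compute and a tool call to move; the robot and the scene stay as the last step left them, time stands still between calls to the robot, and variables do not carry over. Pictures are saved under pics/ and viewed, about 8 in all and at most 12, crops included, and the job is handed in when it is done.

Besides the shell and the picture viewer there is one more tool, called after "Call:" as name(argument=value, ...), one argument or row to a line, values as JSON. arm_command: Moves the arm, as the interface text tells. Its arguments: {"type":"object","properties":{"translation":{"type":"array","items":{"type":"array","items":{"type":"number"}}},"turn":{"type":"array","items":{"type":"number"}},"hand":{"type":"array","items":{"type":"number"}}},"required":["translation","turn","hand"]}

```bash
mkdir -p pics; ls
cat > h.py <<'E'
from workcell import *
import numpy as np, cv2
from scipy.spatial.transform import Rotation as R
def save(p,n): cv2.imwrite('pics/'+n,cv2.cvtColor(p,cv2.COLOR_RGB2BGR))
def px2w(cam,rc,z):
    i=camera_info(cam);K=np.array(i['mtx']);T=np.linalg.inv(np.array(i['world_to_cam']))
    return T[:3,:3]@(np.linalg.inv(K)@[rc[1],rc[0],1.])*z+T[:3,3]
def onz(cam,rc,zw):
    a=px2w(cam,rc,0);b=px2w(cam,rc,1);return a+(b-a)*(zw-a[2])/(b-a)[2]
E
python3 - <<'E'
from h import *
np.set_printoptions(precision=4,suppress=True)
o=get_obs();print({k:np.round(v,4) for k,v in o.items()})
for c in ['scene','top']:
    p,d=camera(c);save(p,c+'0.png');np.save(c+'d.npy',d);np.save(c+'p.npy',p)
    print(c,np.linalg.inv(np.array(camera_info(c)['world_to_cam'])))
    for n in ['paddle','rim']:
        for r in spot_point(c,n)[:2]:
            l=np.array(r['location']);z=d[int(l[0]),int(l[1])];print(n,r['conf'],l,z,px2w(c,l,z))
E
```

```text
pics
{'clock': np.float64(0.0), 'joint_pos': array([-1.11  ,  0.2414,  0.0037,  1.3352, -0.    ,  1.5708]), 'joint_vel': array([ 0.0003, -0.0008,  0.0015, -0.0006, -0.0004, -0.0018]), 'tau': array([ -0.0002, -37.2319,  25.2406,   0.0169,   0.0001,  -0.    ]), 'eef_pos': array([ 0.2221, -0.4473,  0.2444]), 'tool_rot': array([ 0.9736,  0.2284, -0.0002, -0.001 ]), 'ft_force': array([-0.4175,  0.4733, -0.1045]), 'ft_torque': array([-0.0045, -0.0003,  0.0125]), 'grip_width': np.float64(0.0853)}
scene [[ 0.8162  0.4766 -0.3266  0.8996]
 [ 0.5777 -0.6771  0.4559 -0.5106]
 [-0.0038 -0.5608 -0.8279  1.0488]
 [ 0.      0.      0.      1.    ]]
paddle 0.55 [236.3 239.6] 0.9295003 [ 0.5098 -0.224   0.2376]
rim 0.95 [248.  242.9] 0.93637884 [ 0.5248 -0.2349  0.2174]
top [[ 0.0258 -0.9834  0.1797  0.2574]
 [-0.9997 -0.0254  0.0047 -0.033 ]
 [-0.0001 -0.1798 -0.9837  1.6702]
 [ 0.      0.      0.      1.    ]]
paddle 0.51 [205.  384.1] 1.4548372 [ 0.5026 -0.2162  0.2352]
rim 0.76 [207.7 382.7] 1.450296 [ 0.494  -0.2117  0.2383]
```

Run:
```python
import cv2,numpy as np
a=cv2.imread('pics/scene0.png');b=cv2.imread('pics/top0.png')
ca=cv2.resize(a[190:310,170:330],(800,600),interpolation=cv2.INTER_CUBIC);cv2.imwrite('pics/c1.png',ca)
cb=cv2.resize(b[140:260,310:470],(800,600),interpolation=cv2.INTER_CUBIC);cv2.imwrite('pics/c2.png',cb)
```

```text
(no output)
```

View pics/scene0.png

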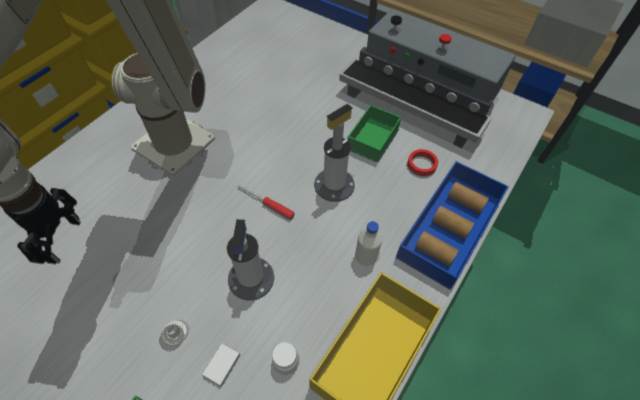

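View pics/c1.png

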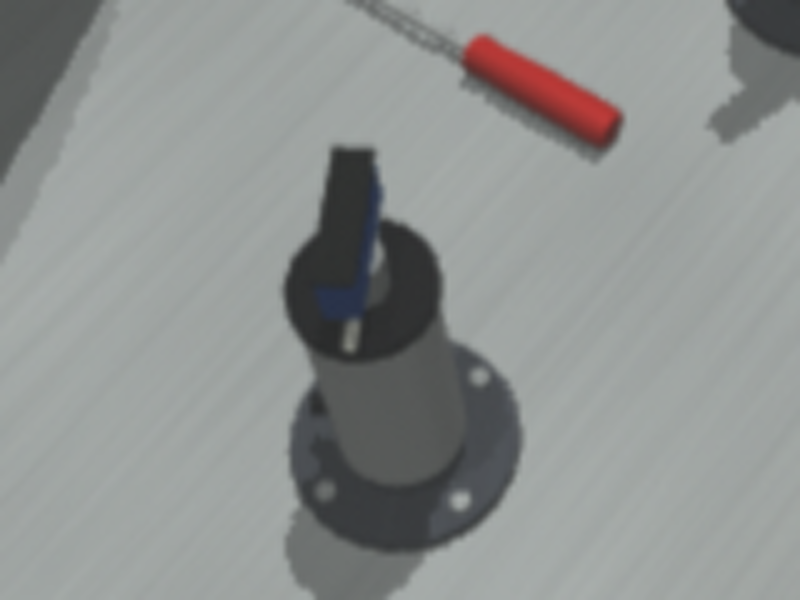

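View pics/c2.png

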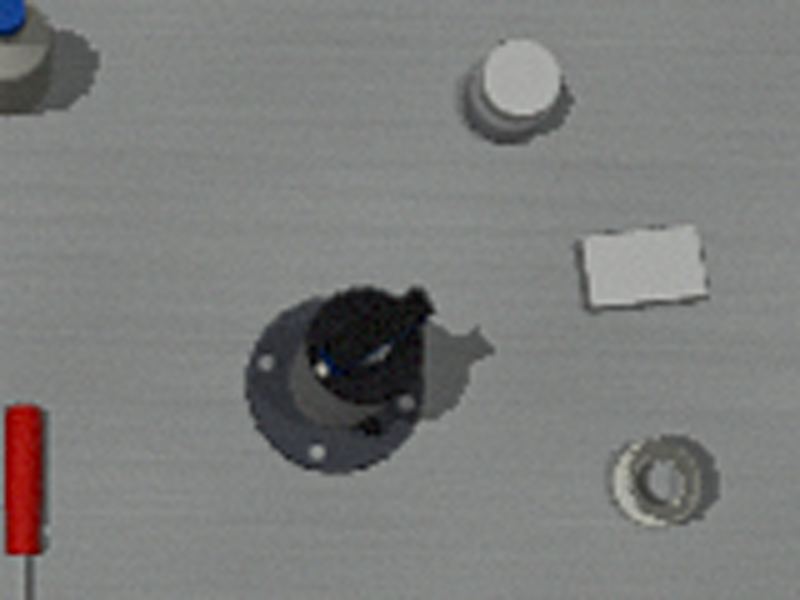

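The blue-topped prop is at about row 250, col 243 in the scene picture, with one white mark visible near its paddle end. In the top picture it is at about row 208, col 383. Next I'll measure it with depth.

```bash
cat >> h.py <<'E'
def cloud(c,d,box):
    r0,r1,c0,c1=box
    rr,cc=np.mgrid[r0:r1,c0:c1];z=d[r0:r1,c0:c1]
    i=camera_info(c);K=np.array(i['mtx']);T=np.linalg.inv(np.array(i['world_to_cam']))
    q=np.linalg.inv(K)@np.stack([cc.ravel(),rr.ravel(),np.ones(rr.size)])*z.ravel()
    return (T[:3,:3]@q).T+T[:3,3]
def rect(P):
    (c,s,a)=cv2.minAreaRect((P[:,:2]*1000).astype(np.float32));return np.round(c,1),np.round(s,1),a
E
python3 - <<'E'
from h import *
np.set_printoptions(precision=4,suppress=True)
for c,b in [('scene',(205,300,220,280)),('top',(190,240,350,400))]:
    P=cloud(c,np.load(c+'d.npy'),b);P=P[(P[:,2]>.1)&(P[:,2]<.4)]
    h,e=np.histogram(P[:,2],np.arange(.1,.3,.006));print(c,[(round(x,3),n) for x,n in zip(e,h) if n])
    hi=P[P[:,2]>P[:,2].max()-.008]; print('hi',len(hi),hi[:,2].max(),np.median(hi[:,2]),hi.mean(0),rect(hi))
    zt=np.median(hi[:,2])
    for lo,u in [(zt-.065,zt-.045),(zt-.055,zt-.035),(zt-.045,zt-.03)]:
        m=P[(P[:,2]>lo)&(P[:,2]<u)]; print(lo,u,len(m),m.mean(0),m.min(0),m.max(0),cv2.minEnclosingCircle((m[:,:2]*1000).astype(np.float32)))
E
```

```text
scene [(np.float64(0.1), np.int64(30)), (np.float64(0.106), np.int64(24)), (np.float64(0.112), np.int64(34)), (np.float64(0.118), np.int64(35)), (np.float64(0.124), np.int64(26)), (np.float64(0.13), np.int64(32)), (np.float64(0.136), np.int64(36)), (np.float64(0.142), np.int64(34)), (np.float64(0.148), np.int64(30)), (np.float64(0.154), np.int64(30)), (np.float64(0.16), np.int64(13)), (np.float64(0.166), np.int64(29)), (np.float64(0.172), np.int64(389)), (np.float64(0.178), np.int64(58)), (np.float64(0.184), np.int64(10)), (np.float64(0.19), np.int64(6)), (np.float64(0.196), np.int64(7)), (np.float64(0.202), np.int64(24)), (np.float64(0.208), np.int64(21)), (np.float64(0.214), np.int64(26)), (np.float64(0.22), np.int64(24)), (np.float64(0.226), np.int64(25)), (np.float64(0.232), np.int64(39)), (np.float64(0.238), np.int64(226))]
hi 252 0.2437805846607518 0.24001733056177377 [ 0.5036 -0.2213  0.24  ] (array([ 502.5, -220.4]), array([19.4, 66.7]), 31.675508499145508)
0.17501733056177377 0.19501733056177378 340 [ 0.5102 -0.2229  0.1773] [ 0.4665 -0.2551  0.175 ] [ 0.5384 -0.1843  0.1946
[... 1207 characters left out ...]
nt64(7))]
hi 55 0.24806843729035877 0.24176517446088175 [ 0.501  -0.2184  0.242 ] (array([ 501.9, -220.6]), array([17.3, 65.4]), 30.854679107666016)
0.17676517446088175 0.19676517446088176 81 [ 0.4972 -0.2188  0.1792] [ 0.4658 -0.2536  0.1768] [ 0.5369 -0.1864  0.1875] ((501.5513610839844, -219.25543212890625), 35.716651916503906)
0.18676517446088176 0.20676517446088175 10 [ 0.4936 -0.2255  0.2   ] [ 0.4863 -0.2465  0.1871] [ 0.5084 -0.2108  0.2061] ((497.3145446777344, -228.63558959960938), 21.01213264465332)
0.19676517446088176 0.21176517446088175 15 [ 0.4913 -0.2175  0.2061] [ 0.4795 -0.2465  0.1996] [ 0.5084 -0.1895  0.2109] ((498.22711181640625, -217.98794555664062), 30.269817352294922)
```

```bash
cat >> h.py <<'E'
def go(x,y,z,yaw):  # shift in tool frame (cm) and turn (rad) to reach TCP x,y,z with tool-x at yaw(deg)
    o=get_obs();r=R.from_quat(o['tool_rot']);s=r.inv().apply(np.array([x,y,z])-o['eef_pos'])*100
    X=r.apply([1,0,0]);c=np.degrees(np.arctan2(X[1],X[0]));t=-np.radians((yaw-c+180)%360-180)
    print('shift',np.round(s,2),'turn',round(t,3),'yaw now',round(c,2),'tilt',np.round(r.apply([0,0,1]),4))
E
python3 - <<'E'
from h import *
import workcell
print([n for n in dir(workcell) if not n.startswith('_')]); print(globals().get('tip_reach'))
go(.5023,-.2203,.31,121.3)
E
```

```text
['Unreachable', 'camera', 'camera_info', 'get_obs', 'job_done', 'search_frame', 'spot_point', 'tip_reach']
0.014
shift [35.2  -7.92 -6.5 ] turn -1.656 yaw now 26.4 tilt [-3.e-04  6.e-04 -1.e+00]
```

Call:
arm_command(
  translation=[
    [3,0,-3],
    [7,-1.5,-6.5],
    [11,-2.5,-6.5],
    [15,-3.5,-6.5],
    [19,-4.5,-6.5],
  ],
  turn=[-0.12,-0.24,-0.36,-0.48,-0.6],
  hand=[0,0,0,0,0],
)

```text
clock: 0.72
eef_pos: [0.3659, -0.329, 0.3116]
tool_rot: [0.861, 0.508, 0.0, 0.001]
ft_force: [0.1, -1.3, -0.7]
grip_width: 0.0851
```

Run:
```python
from h import *
o=get_obs();print(o['clock'],np.round(o['joint_pos'],3),o['eef_pos'])
go(.5023,-.2203,.31,121.3)
```

```text
0.7167 [-0.732  0.204  0.129  1.493  0.     1.344] [ 0.36592924 -0.3289967   0.31157653]
shift [16.11  6.67  0.17] turn -1.052 yaw now 61.04 tilt [ 0.0021 -0.0019 -1.    ]
```

Call:
arm_command(
  translation=[
    [3.5,1.5,0],
    [7,3,0],
    [10,4.2,0],
    [13,5.4,0],
    [15.5,6.4,0],
  ],
  turn=[-0.12,-0.24,-0.36,-0.48,-0.6],
  hand=[0,0,0,0,0],
)

```text
clock: 1.13
eef_pos: [0.4978, -0.2239, 0.3101]
tool_rot: [0.672, 0.741, 0.0, -0.0]
ft_force: [-0.1, -0.2, 0.2]
grip_width: 0.0853
```

Call:
arm_command(
  translation=[
    [0,0,0],
    [0,0,0],
    [0,0,0],
    [0,0,0],
    [0,0,0],
  ],
  turn=[-0.12,-0.24,-0.36,-0.44,-0.44],
  hand=[0,0,0,0,0],
)

```text
clock: 1.55
eef_pos: [0.4962, -0.2255, 0.31]
tool_rot: [0.497, 0.868, -0.0, -0.0]
ft_force: [0.1, -0.0, -0.5]
grip_width: 0.0852
```

Run:
```python
from h import *
o=get_obs();print(o['clock'],np.round(o['joint_pos'],3),o['eef_pos'])
go(.5023,-.2203,.27,121.3)
```

```text
1.55 [-0.427  0.317  0.275  1.529 -0.     0.613] [ 0.49623815 -0.22551641  0.31001807]
shift [0.14 0.79 4.  ] turn -0.015 yaw now 120.46 tilt [-4.e-04  2.e-04 -1.e+00]
```

Call:
arm_command(
  translation=[
    [0.14,0.79,0],
    [0.14,0.79,3],
    [0.14,0.79,5],
    [0.14,0.79,5],
    [0.14,0.79,5],
  ],
  turn=[-0.015,-0.015,-0.015,-0.015,-0.015],
  hand=[0,0,0,0,0],
)

```text
clock: 1.97
eef_pos: [0.5018, -0.22, 0.2594]
tool_rot: [0.491, 0.871, -0.0, -0.001]
ft_force: [-0.1, 0.0, 0.5]
grip_width: 0.0852
```

Run:
```python
from h import *
o=get_obs();print(o['clock'],o['eef_pos'],o['ft_force'])
go(.5023,-.2203,.222,121.3)
p,d=camera('scene');save(cv2.resize(p[140:320,130:370],(800,600)),'c3.png')
```

```text
1.9667 [ 0.50178991 -0.21995974  0.25939013] [-0.05849473  0.01075449  0.49126285]
shift [-0.06  0.03  3.74] turn -0.002 yaw now 121.19 tilt [-0.0027  0.0013 -1.    ]
```

View pics/c3.png

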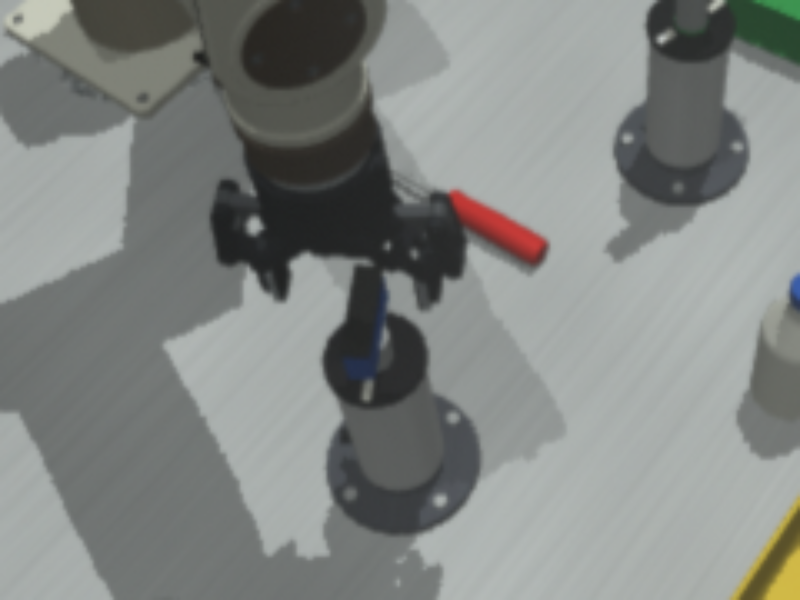

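The open fingers straddle the paddle, which is centred at about crop (365, 310). Next I'll descend and close.

Call:
arm_command(
  translation=[
    [0,0,1.5],
    [0,0,3],
    [0,0,3.7],
    [0,0,3.7],
    [0,0,3.7],
  ],
  turn=[0,0,0,0,0],
  hand=[0,0,0,0,0.5],
)

```text
clock: 2.43
eef_pos: [0.5027, -0.2207, 0.2242]
tool_rot: [0.491, 0.871, 0.0, 0.001]
ft_force: [-0.0, 0.3, 0.5]
grip_width: 0.0754
```

Call:
arm_command(
  translation=[
    [0,0,0],
    [0,0,0],
    [0,0,0],
    [0,0,0],
    [0,0,0],
  ],
  turn=[0,0,0,0,0],
  hand=[0.7,0.8,0.9,1,1],
)

```text
clock: 2.85
eef_pos: [0.5028, -0.2206, 0.2239]
tool_rot: [0.491, 0.871, 0.0, 0.001]
ft_force: [-0.6, 0.4, -1.0]
grip_width: 0.0171
```

```bash
cat >> h.py <<'E'
def st():
    o=get_obs();X=R.from_quat(o['tool_rot']).apply([1,0,0])
    print('t',round(float(o['clock']),2),'p',np.round(o['eef_pos'],4),'yaw',round(np.degrees(np.arctan2(X[1],X[0])),2),'F',np.round(o['ft_force'],1),'M',np.round(o['ft_torque'],3),'w',round(float(o['grip_width']),4))
E
python3 -c "from h import *; st()"
```

```text
t 2.85 p [ 0.5028 -0.2206  0.2239] yaw 121.23 F [-0.6  0.4 -1. ] M [ 0.14  -0.114  0.013] w 0.0171
```

Call:
arm_command(
  translation=[
    [0,0,0],
    [0,0,0],
    [0,0,0],
    [0,0,0],
    [0,0,0],
  ],
  turn=[-0.06,-0.12,-0.18,-0.24,-0.3],
  hand=[1,1,1,1,1],
)

```text
clock: 3.27
eef_pos: [0.503, -0.2204, 0.2239]
tool_rot: [0.354, 0.935, 0.0, 0.001]
ft_force: [0.1, -0.2, 1.7]
grip_width: 0.0172
```

```bash
python3 -c "from h import *; st()"
```

```text
t 3.27 p [ 0.503  -0.2204  0.2239] yaw 138.59 F [ 0.1 -0.2  1.7] M [ 0.124 -0.231 -0.027] w 0.0172
```

Call:
arm_command(
  translation=[
    [0,0,0],
    [0,0,0],
    [0,0,0],
    [0,0,0],
    [0,0,0],
  ],
  turn=[-0.1,-0.2,-0.3,-0.4,-0.5],
  hand=[1,1,1,1,1],
)

```text
clock: 3.68
eef_pos: [0.5031, -0.2202, 0.2239]
tool_rot: [0.11, 0.994, 0.0, 0.001]
ft_force: [2.2, 0.7, 1.7]
grip_width: 0.0174
```

Call:
arm_command(
  translation=[
    [0,0,0],
    [0,0,-0.3],
    [0,0,-0.6],
    [0,0,-1.0],
    [0,0,-1.0],
  ],
  turn=[-0.05,-0.05,-0.05,-0.05,-0.05],
  hand=[1,1,1,1,1],
)

```text
clock: 4.1
eef_pos: [0.5029, -0.2203, 0.2338]
tool_rot: [0.088, 0.996, 0.0, 0.001]
ft_force: [1.9, 2.4, -1.4]
grip_width: 0.017
```

```bash
python3 -c "from h import *; st()"
```

```text
t 4.1 p [ 0.5029 -0.2203  0.2338] yaw 169.9 F [ 1.9  2.4 -1.4] M [ 0.523 -0.806  0.052] w 0.017
```

Call:
arm_command(
  translation=[
    [0,0,-1],
    [0,0,-2],
    [0,0,-3],
    [0,0,-3.7],
    [0,0,-3.7],
  ],
  turn=[0,0,0,0,0],
  hand=[1,1,1,1,1],
)

```text
clock: 4.52
eef_pos: [0.5026, -0.2204, 0.2728]
tool_rot: [0.088, 0.996, -0.0, 0.001]
ft_force: [1.1, 2.4, -0.4]
grip_width: 0.0172
```

Run:
```python
from h import *
st()
p,d=camera('scene');save(cv2.resize(p[170:290,170:330],(800,600),interpolation=cv2.INTER_CUBIC),'c4.png')
for n in ['paddle','ring','rim']:
    print(n,[(r['conf'],r['location']) for r in spot_point('scene',n)[:2]])
```

```text
t 4.52 p [ 0.5026 -0.2204  0.2728] yaw 169.93 F [ 1.1  2.4 -0.4] M [ 1.005 -0.298  0.057] w 0.0172
paddle [(0.56, [226.7, 235.3])]
ring [(0.68, [249.1, 244.2])]
rim [(0.77, [246.7, 238.7])]
```

View pics/c4.png

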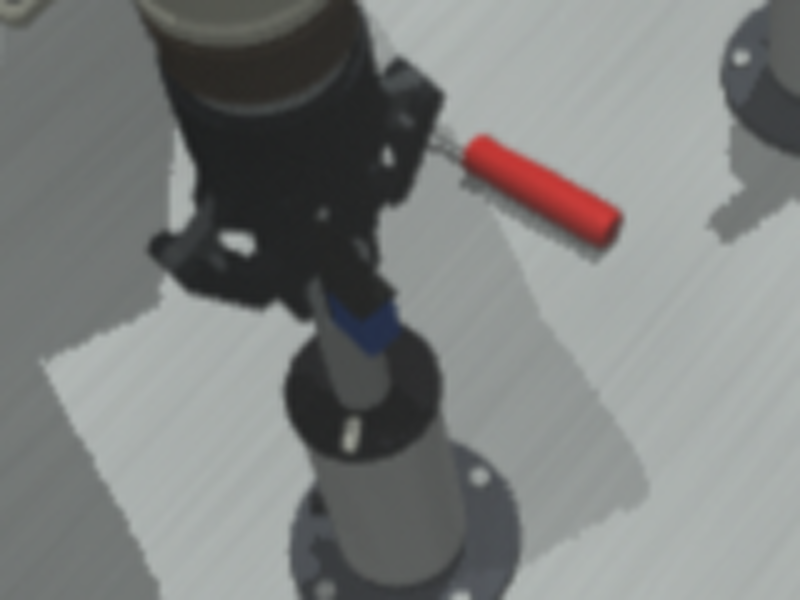

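The pole has risen with the paddle and is turned off the white mark at crop (352, 433). The ring is still inside the tube. Next is the first gentle probe.

Call:
arm_command(
  translation=[
    [0,0,0],
    [0,0,0],
    [0,0,0],
    [0,0,0],
    [0,0,0],
  ],
  turn=[0.1,0.2,0.28,0.33,0.35],
  hand=[1,1,1,1,1],
)

```text
clock: 5.13
eef_pos: [0.5023, -0.2204, 0.2702]
tool_rot: [0.26, 0.966, 0.0, 0.0]
ft_force: [1.3, 2.3, -0.8]
grip_width: 0.0173
```

```bash
python3 -c "from h import *; st()"
```

```text
t 5.13 p [ 0.5023 -0.2204  0.2702] yaw 149.82 F [ 1.3  2.3 -0.8] M [ 0.933 -0.673  0.27 ] w 0.0173
```

Wall felt: 0.27 N m at 0.50 rad. Next I'll step up 3 mm per probe.

Call:
arm_command(
  translation=[
    [0,0,0],
    [0,0,-0.3],
    [0,0,-0.3],
    [0,0,-0.3],
    [0,0,-0.3],
  ],
  turn=[-0.1,-0.2,-0.1,0,0],
  hand=[1,1,1,1,1],
)

```text
clock: 5.55
eef_pos: [0.5023, -0.2204, 0.2729]
tool_rot: [0.26, 0.966, 0.0, -0.0]
ft_force: [2.9, 2.6, -2.1]
grip_width: 0.0174
```

```bash
python3 -c "from h import *; st()"
```

```text
t 5.55 p [ 0.5023 -0.2204  0.2729] yaw 149.84 F [ 2.9  2.6 -2.1] M [ 0.928 -0.812  0.162] w 0.0174
```

Call:
arm_command(
  translation=[
    [0,0,0],
    [0,0,0],
    [0,0,0],
  ],
  turn=[0.02,0.03,0.03],
  hand=[1,1,1],
)

```text
clock: 5.8
eef_pos: [0.5022, -0.2204, 0.273]
tool_rot: [0.274, 0.962, 0.0, -0.0]
ft_force: [2.2, 2.6, -3.2]
grip_width: 0.017
```

```bash
python3 -c "from h import *; st()"
```

```text
t 5.8 p [ 0.5022 -0.2204  0.273 ] yaw 148.24 F [ 2.2  2.6 -3.2] M [ 0.954 -0.774  0.392] w 0.017
```

Call:
arm_command(
  translation=[
    [0,0,0],
    [0,0,-0.3],
    [0,0,-0.3],
    [0,0,-0.3],
    [0,0,-0.3],
  ],
  turn=[-0.12,-0.24,-0.12,-0.01,-0.01],
  hand=[1,1,1,1,1],
)

```text
clock: 6.22
eef_pos: [0.5022, -0.2204, 0.2761]
tool_rot: [0.27, 0.963, 0.0, -0.0]
ft_force: [2.9, 3.1, -2.6]
grip_width: 0.0173
```

```bash
python3 -c "from h import *; st()"
```

```text
t 6.22 p [ 0.5022 -0.2204  0.2761] yaw 148.7 F [ 2.9  3.1 -2.6] M [ 0.93  -0.785  0.309] w 0.0173
```

Wall again. Next height, at commanded angle 0.48.

Call:
arm_command(
  translation=[
    [0,0,0],
    [0,0,-0.3],
    [0,0,-0.3],
    [0,0,-0.3],
    [0,0,-0.3],
  ],
  turn=[-0.12,-0.23,-0.11,0,0],
  hand=[1,1,1,1,1],
)

```text
clock: 6.63
eef_pos: [0.5022, -0.2204, 0.2792]
tool_rot: [0.269, 0.963, 0.0, -0.0]
ft_force: [1.6, 2.8, -3.7]
grip_width: 0.0172
```

```bash
python3 -c "from h import *; st()"
```

```text
t 6.63 p [ 0.5022 -0.2204  0.2792] yaw 148.82 F [ 1.6  2.8 -3.7] M [ 0.98  -0.812  0.267] w 0.0172
```

Call:
arm_command(
  translation=[
    [0,0,0],
    [0,0,-0.3],
    [0,0,-0.3],
    [0,0,-0.3],
    [0,0,-0.3],
  ],
  turn=[-0.12,-0.23,-0.11,0,0],
  hand=[1,1,1,1,1],
)

```text
clock: 7.05
eef_pos: [0.5023, -0.2204, 0.2822]
tool_rot: [0.268, 0.963, 0.0, -0.0]
ft_force: [2.7, 2.3, -3.0]
grip_width: 0.0171
```

```bash
python3 -c "from h import *; st()"
```

```text
t 7.05 p [ 0.5023 -0.2204  0.2822] yaw 148.91 F [ 2.7  2.3 -3. ] M [ 0.999 -0.752  0.271] w 0.0171
```

Call:
arm_command(
  translation=[
    [0,0,0],
    [0,0,-0.3],
    [0,0,-0.3],
    [0,0,-0.3],
    [0,0,-0.3],
  ],
  turn=[-0.12,-0.23,-0.11,0,0],
  hand=[1,1,1,1,1],
)

```text
clock: 7.47
eef_pos: [0.5023, -0.2205, 0.2852]
tool_rot: [0.268, 0.964, 0.0, -0.0]
ft_force: [2.4, 3.0, -2.4]
grip_width: 0.0167
```

```bash
python3 -c "from h import *; st()"
```

```text
t 7.47 p [ 0.5023 -0.2205  0.2852] yaw 148.96 F [ 2.4  3.  -2.4] M [ 0.973 -0.761  0.227] w 0.0167
```

Call:
arm_command(
  translation=[
    [0,0,0],
    [0,0,-0.3],
    [0,0,-0.3],
    [0,0,-0.3],
    [0,0,-0.3],
  ],
  turn=[-0.12,-0.23,-0.11,0.01,0.01],
  hand=[1,1,1,1,1],
)

```text
clock: 7.88
eef_pos: [0.5023, -0.2205, 0.2882]
tool_rot: [0.272, 0.962, 0.0, -0.0]
ft_force: [2.8, 3.2, -3.5]
grip_width: 0.017
```

```bash
python3 -c "from h import *; st()"
```

```text
t 7.88 p [ 0.5023 -0.2205  0.2882] yaw 148.42 F [ 2.8  3.2 -3.5] M [ 1.016 -0.757  0.248] w 0.017
```

Call:
arm_command(
  translation=[
    [0,0,0],
    [0,0,-0.3],
    [0,0,-0.3],
    [0,0,-0.3],
    [0,0,-0.3],
  ],
  turn=[-0.12,-0.23,-0.11,0,0],
  hand=[1,1,1,1,1],
)

```text
clock: 8.3
eef_pos: [0.5024, -0.2206, 0.2915]
tool_rot: [0.272, 0.962, -0.0, 0.0]
ft_force: [2.3, 3.5, -1.4]
grip_width: 0.017
```

Run:
```python
from h import *
st()
p,d=camera('scene');save(cv2.resize(p[170:290,170:330],(800,600),interpolation=cv2.INTER_CUBIC),'c5.png')
```

```text
t 8.3 p [ 0.5024 -0.2206  0.2915] yaw 148.42 F [ 2.3  3.5 -1.4] M [ 1.083 -0.724 -0.07 ] w 0.017
```

View pics/c5.png

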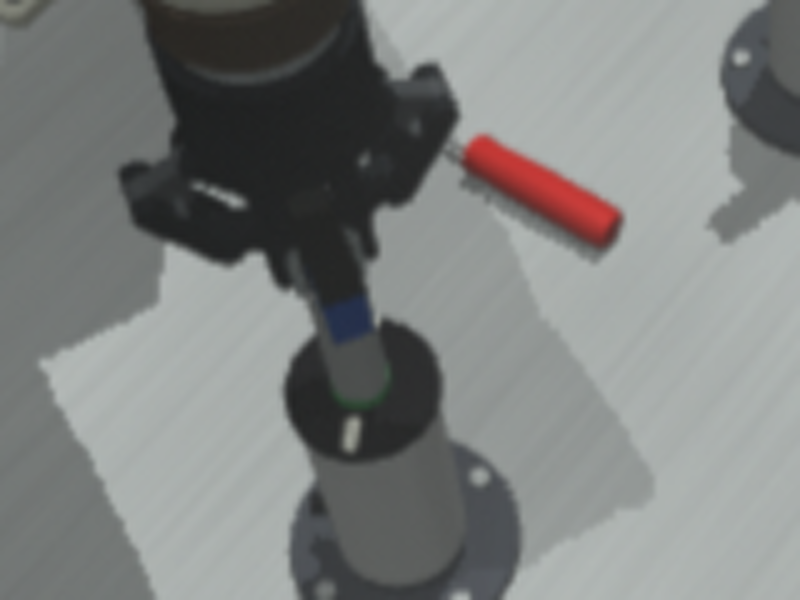

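Torque dropped to -0.07 N m at z = 0.2915, so the lug has entered the slot. The green ring shows at the rim, at crop (360, 400). Next I'll twist home.

Call:
arm_command(
  translation=[
    [0,0,0],
    [0,0,0],
    [0,0,0],
    [0,0,0],
    [0,0,0],
  ],
  turn=[0.08,0.16,0.24,0.32,0.36],
  hand=[1,1,1,1,1],
)

```text
clock: 8.77
eef_pos: [0.5023, -0.2207, 0.2924]
tool_rot: [0.44, 0.898, -0.0, 0.001]
ft_force: [0.5, 4.2, 3.1]
grip_width: 0.0173
```

```bash
python3 -c "from h import *; st()"
```

```text
t 8.77 p [ 0.5023 -0.2207  0.2924] yaw 127.77 F [0.5 4.2 3.1] M [ 1.123 -0.446  0.107] w 0.0173
```

Call:
arm_command(
  translation=[
    [0,0,-0.07],
    [0,0,-0.1],
    [0,0,-0.1],
    [0,0,-0.1],
  ],
  turn=[0,0.04,0.08,0.1],
  hand=[1,1,1,1],
)

```text
clock: 9.1
eef_pos: [0.5023, -0.2207, 0.2924]
tool_rot: [0.485, 0.875, -0.0, 0.0]
ft_force: [2.5, 2.5, -0.6]
grip_width: 0.0177
```

```bash
python3 -c "from h import *; st()"
```

```text
t 9.1 p [ 0.5023 -0.2207  0.2924] yaw 122.01 F [ 2.5  2.5 -0.6] M [ 0.961 -0.606  0.072] w 0.0177
```

Call:
arm_command(
  translation=[
    [0,0,0],
    [0,0,0],
    [0,0,0],
    [0,0,0],
  ],
  turn=[0.02,0.03,0.04,0.04],
  hand=[1,1,1,1],
)

```text
clock: 9.43
eef_pos: [0.5023, -0.2206, 0.2924]
tool_rot: [0.503, 0.864, -0.0, 0.0]
ft_force: [1.6, 2.9, 0.1]
grip_width: 0.0172
```

```bash
python3 -c "from h import *; st()"
```

```text
t 9.43 p [ 0.5023 -0.2206  0.2924] yaw 119.58 F [1.6 2.9 0.1] M [ 0.942 -0.592  0.323] w 0.0172
```

Stop felt at 0.32 N m, at home yaw. Next I'll ease the torque a little and open.

Call:
arm_command(
  translation=[
    [0,0,0],
    [0,0,0],
    [0,0,0],
    [0,0,0],
    [0,0,0],
  ],
  turn=[-0.02,-0.02,-0.02,-0.02,-0.02],
  hand=[1,1,0.7,0.3,0],
)

```text
clock: 9.85
eef_pos: [0.5017, -0.2212, 0.292]
tool_rot: [0.495, 0.869, -0.001, -0.0]
ft_force: [-0.2, -0.7, -0.5]
grip_width: 0.0487
```

Call:
arm_command(
  translation=[
    [0,0,0],
    [0,0,0],
    [0,0,0],
    [0,0,0],
    [0,0,0],
  ],
  turn=[0,0,0,0,0],
  hand=[0,0,0,0,0],
)

```text
clock: 10.27
eef_pos: [0.5022, -0.2206, 0.2922]
tool_rot: [0.495, 0.869, -0.0, -0.0]
ft_force: [0.7, 0.7, -0.2]
grip_width: 0.0858
```

Call:
arm_command(
  translation=[
    [0,0,-2],
    [0,0,-4],
    [0,0,-7],
    [0,0,-10],
    [0,0,-12],
  ],
  turn=[0,0,0,0,0],
  hand=[0,0,0,0,0],
)

```text
clock: 10.68
eef_pos: [0.5023, -0.2206, 0.4152]
tool_rot: [0.495, 0.869, 0.0, 0.002]
ft_force: [-0.1, 0.7, 0.0]
grip_width: 0.0852
```

Run:
```python
from h import *
st()
for c,b in [('scene',(190,300,215,280)),('top',(180,240,350,410))]:
    p,d=camera(c);save(cv2.resize(p[170:290,170:330] if c=='scene' else p[140:260,310:470],(800,600),interpolation=cv2.INTER_CUBIC),'e_'+c+'.png')
    P=cloud(c,d,b);P=P[(P[:,2]>.29)&(P[:,2]<.325)];print(len(P))
    if len(P)>5: print(np.median(P[:,2]),rect(P))
```

```text
t 10.68 p [ 0.5023 -0.2206  0.4152] yaw 120.65 F [-0.1  0.7  0. ] M [-0.036  0.017  0.034] w 0.0852
354
0.30808096502537197 (array([ 502.9, -220.7]), array([20.2, 68.3]), 32.24493408203125)
0
```

View pics/e_scene.png

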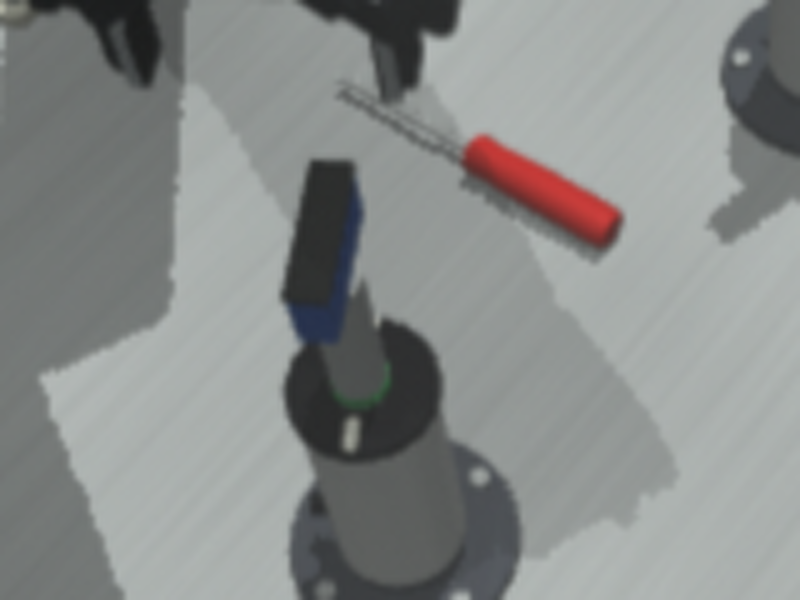

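The paddle is raised, in line with the white mark, with the green ring just at the rim. Next I'll wait a second and check that it stays.

Call:
arm_command(
  translation=[
    [0,0,0],
    [0,0,-1],
    [0,0,-1],
    [0,0,-1],
    [0,0,-1],
  ],
  turn=[0,0,0,0,0],
  hand=[0,0,0,0,0],
)

```text
clock: 11.2
eef_pos: [0.5021, -0.2204, 0.4209]
tool_rot: [0.495, 0.869, -0.0, -0.001]
ft_force: [-0.5, -0.1, -0.1]
grip_width: 0.0854
```

Call:
arm_command(
  translation=[
    [0,0,0],
    [0,0,0],
    [0,0,0],
    [0,0,0],
    [0,0,0],
  ],
  turn=[0,0,0,0,0],
  hand=[0,0,0,0,0],
)

```text
clock: 11.62
eef_pos: [0.5023, -0.2205, 0.4221]
tool_rot: [0.495, 0.869, -0.0, -0.0]
ft_force: [-0.5, -0.5, -0.6]
grip_width: 0.0858
```

Run:
```python
from h import *
st()
def pca(P):
    q=P[:,:2]-P[:,:2].mean(0);v=np.linalg.svd(q,full_matrices=0)[2][0];return np.degrees(np.arctan2(v[1],v[0]))%180
P=cloud('scene',np.load('scened.npy'),(205,300,220,280));P=P[(P[:,2]>.236)&(P[:,2]<.26)];print('start',pca(P))
for k in range(4):
    p,d=camera('scene');P=cloud('scene',d,(190,300,215,280));P=P[(P[:,2]>.303)&(P[:,2]<.325)];print(np.median(P[:,2]),pca(P),rect(P))
```

```text
t 11.62 p [ 0.5023 -0.2205  0.4221] yaw 120.65 F [-0.5 -0.5 -0.6] M [-0.015 -0.065 -0.049] w 0.0858
start 121.76168376878209
0.3085684082760412 120.53840537224431 (array([ 502.6, -219.8]), array([19.8, 67.4]), 30.699527740478516)
0.308669363194891 120.69465540417167 (array([ 502.4, -220. ]), array([19.8, 69.5]), 30.47283935546875)
0.3088346537483647 120.76555483052456 (array([ 503. , -220.2]), array([19.9, 68.4]), 30.416990280151367)
0.3087064435397084 120.19540717806976 (array([ 502.7, -220.1]), array([19.6, 68.6]), 30.493303298950195)
```

The height is steady and the angle is home within the measuring noise of about 1°. Handing in.

```bash
python3 -c "from workcell import *; print(job_done())"
```

```text
the job is handed in; nothing more can be done
None
```

The blue-topped prop is up at its working height and locked. I handed the job in at about 12 s of the 61 s allowed.

- **Unlock and lift:** I twisted the paddle about 0.85 rad anticlockwise and slid the pole up with the paddle gripped.
- **Finding the catch:** I felt for it in 3 mm steps. The wall pushed back at about 0.16–0.39 N m, below the 0.6 N m limit. The lug entered the slot at about 68 mm of lift.
- **Lock and release:** I twisted clockwise until the end stop gave 0.32 N m, then eased off, opened the gripper and moved clear. During that twist the pole was pushed up about 1 mm, with roughly 3–5 N on the tool, so I raised the hand 1 mm to take the load off.

**Last checks:**
- The paddle top stayed at z ≈ 0.3086 m for about 1 s after I let go, so the pole is not sinking.
- The paddle angle is 120.5°, against 121.3–121.8° at the start. That is home to within about 1° of measuring noise.
- The green ring shows just above the rim, about 7 mm above level and inside the 14 mm allowed.
- The force readings are near zero, so the robot is touching nothing.
- The screwdriver nearby has not moved. I did not measure the other loose objects again, but the arm never went near them.
- In the top view the final height check found no paddle points; I did not look into why, so these figures come from the scene camera only.

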